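# Gauge toy rotors and sort them by fit

### The arm

A 7-joint arm with a two-finger parallel gripper is mounted at the origin on the work surface. World frame = base frame: x ahead of the robot, y to its left, z up, the work surface at z = 0. Lengths are in m, angles in rad, forces in N, time in s.
With the tool pointing down it reaches from about 0.425 to 0.925 m from the base axis. Payload 6.8 kg.
Tool frame: the origin (TCP) lies between the finger pads; the fingertips stand r.tips_ahead ahead of it and the grasp point (between the pads) lies 5 mm behind it (r.tips_ahead is the distance from the TCP to the fingertips, in m); z points along the fingers, y is the line along which they close (so a half turn about z gives the same grasp; the last joint's range is limited). The gripper opens to 85 mm and grips with 20 to 120 N. Pads are 22 mm wide; open, the fingers measure 114 mm over their backs; the gripper's body (76 mm by 85 mm) begins 54 mm behind the grasp point. The pads swing forward as they close: fully open they stand 13 mm farther back than shut.
Start: joints at [1.207, 0.477, 0.022, 1.555, -0.011, 1.109, -0.083], TCP at [0.171, -0.653, 0.245] pointing down, gripper open.
Joint ranges: [-2.96, 2.96], [-0.34, 2.1], [-1.41, 1.46], [0.24, 2.44], [-1.37, 4.51], [0.17, 1.92], [-2.96, 2.96]. Speed limits (rad/s): [2.39, 2.39, 3.14, 3.14, 3.14, 3.14, 3.14].

### API

Orientations are given as a rotation vector (axis times angle).
In Python, from bench import r gives the robot as it stands.
- The arm moves only by the tool move_arm, never from a script. Its argument "rows" is one flat list of numbers, 4 for each row, row after row: the shift along the tool's x, y, z in cm, then the turn about the tool's z in degrees. In form: [tx, ty, tz, twist, tx, ty, tz, twist, ...]. A call has 1 to 10 rows; each row is the pose to reach, as a shift and turn from the pose commanded when the call began, along the tool's axes at that moment; what a row does not reach only later rows make up. A row lasts 1/8 s, in which the tool goes at most 62.5 mm and 10.7 degrees, less where a joint would pass 70% of its speed; a pose out of reach is approached as far as the arm can. A call with a gripper value outside its range is refused whole. "fingers" is the opening, from 0 (shut) to 1 (fully open), set as the call begins (left out, the last holds). The fingers move at their own pace and stop on an object; "newtons" is the grip in N (left out, the last holds). Time passes only in rows, so rows that repeat a pose let the fingers close. It gives the time, the measured TCP pose, the force, the opening and the grip force at its end, in the units of the state.
- r.get_obs(): the state, without advancing time (a new reading comes with each control period).
- r.grab_frame(name): name is "scene" or "top" or "wrist"; returns the picture (400x640x3 uint8, blue, green, red); there is no depth.
- r.camera_params(name): a dict with "fx", "fy", "cx", "cy" (pixels), "k1" (the pictures are not rectified: a ray, as slopes to the right and down, at radius r is drawn at 1 + k1 r^2 times it, then the intrinsics apply), "world_from_camera" (4x4, takes a point from camera to world coordinates). Camera axes: x right, y down, z forward; pixel columns grow to the right and rows downward; lengths in m; the calibration is good to about 2 mm. A picture is of the moment at which its call begins: read the wrist's pose just before it. camera_params takes no time and is no camera call; for the wrist camera it gives the pose at the moment of the call.
- r.hand_in(): hands the job in; it is judged then, once.
The state is a dict: "clock": time; "joints": joint angles; "qvel": joint speeds; "tau": joint torques, N m; "tcp_pos": TCP position; "orientation": TCP orientation; "contact_force": force on the tool from outside, world axes, zero at the start; "moment": the same for the moment, N m; "grip_width": finger opening in m; "gripper_force": force on a finger pad.
Only numpy, scipy, OpenCV 4.12 (cv2) and the standard library are available. Lean on these libraries where they do the work, as an engineer would, in place of code of your own. Each camera call takes 0.05 s, during which the arm holds its last target. There are 200 camera calls.

### The job

Check the bores of the two blue toy-helicopter rotors on the steel gauge pin, one after the other: slide the rotor gently down over the pin, without forcing it, until it sits fully home on the collar or stops on the pin's shoulder, and lay it flat and lengthwise in the green tray if it went fully home, or in the red tray if it stopped, before you test the other. Lay both rotors right way up and let go of them, and leave the other toys and tools where they are.

Things in the scene. Friction and masses are not known exactly. Their poses are not given: they have to be found in the camera images.
- rotor_a: Toy rotor lying flat, about 70 g. Light-wood hub 36 x 36 mm, 50 mm tall, with an upright through bore, 23 mm wide. Two blue blades along +x and -x from the hub's foot: 160 mm tip to tip, 28 mm wide, tops 8 mm up. Origin: centre of the underside; z up the bore. Half-turn symmetric. The rotors look alike outside; deep inside, 8 to 16 mm up, the bore is true (23 mm) or tight (16 mm).
- rotor_b: Toy rotor lying flat, about 70 g. Light-wood hub 36 x 36 mm, 50 mm tall, with an upright through bore, 23 mm wide. Two blue blades along +x and -x from the hub's foot: 160 mm tip to tip, 28 mm wide, tops 8 mm up. Origin: centre of the underside; z up the bore. Half-turn symmetric. The rotors look alike outside; deep inside, 8 to 16 mm up, the bore is true (23 mm) or tight (16 mm).
- gauge: Fixed gauge. Round grey foot 76 mm across, 28 mm high; aluminium collar 46 mm across, its top 40 mm above the counter; upright steel pin on it: 20 mm thick up to 30 mm above the collar, tapering (the shoulder) to 12 mm at 36 mm, then a 12 mm pilot with bevelled tip, ending 58 mm above the collar. Origin: centre of the foot's underside.
- gauge_seat (a point): Centre of the collar's top, on the pin's axis, 40 mm above the counter. A true rotor slides down until its underside rests here; a tight one stops on the shoulder, its underside about 25 mm above this point.
- tray_green_in (a point): Fixed green tray for rotors that fit, one long compartment: outside 188 x 68 mm, walls 6 mm thick, rim 22 mm above the counter; inside 176 mm (along x) x 56 mm. This point: centre of its inner floor, 6 mm above the counter; x along the compartment, z up.
- tray_red_in (a point): Fixed red tray for rotors that are too tight, one long compartment: outside 188 x 68 mm, walls 6 mm thick, rim 22 mm above the counter; inside 176 mm (along x) x 56 mm. This point: centre of its inner floor, 6 mm above the counter; x along the compartment, z up.
- doll: Bystander: red turned wooden doll, 58 mm wide, 92 mm tall. Origin: its underside.
- drum: Bystander: white toy drum with dark rims, 104 mm across, 70 mm tall. Origin: its underside.
- toy_car: Bystander: orange toy car, 85 x 54 mm, 41 mm tall. Origin: its underside.
- heli: Bystander: toy helicopter body without rotor, about 200 mm long, 117 mm tall. Origin: its underside.
- gift_box: Bystander: white box with blue lid and yellow ribbon, 104 x 84 mm, 61 mm tall. Origin: its underside.
- screwdriver: Bystander: screwdriver lying on the counter.
- glue_jar: Bystander: glue jar, 56 mm across, 75 mm tall. Origin: its underside.
Things that resemble listed ones, but are neither listed nor needed, are in the scene too. Of the things shaped like the part that bears tray_red_in, the red one is meant. Leave any purple look-alike of the rotor_a alone.

How it is judged:
On the way, in this order (a step that is already met when the one before it is completed fails the run):
1. one rotor is tested: upright over the pin, its underside on the collar if its bore is true, or down on the shoulder if it is tight (((z of rotor_a in the frame of gauge_seat below 0.004 m and horizontal distance between rotor_a and gauge_seat below 0.004 m and angle between rotor_a's own z axis and vertical below 0.12 rad) or (z of rotor_b in the frame of gauge_seat below 0.029 m and horizontal distance between rotor_b and gauge_seat below 0.006 m and angle between rotor_b's own z axis and vertical below 0.12 rad))), for 0.1 s.
2. that rotor lies in its tray and the other one is tested in the same way ((((x of rotor_a in the frame of tray_green_in between -0.012 and 0.012 m and y of rotor_a in the frame of tray_green_in between -0.014 and 0.014 m and z of rotor_a in the frame of tray_green_in below 0.004 m and angle between rotor_a's own z axis and vertical below 0.08 rad and angle between the x axis of rotor_a and the x axis of tray_green_in, either way round below 0.25 rad) and (z of rotor_b in the frame of gauge_seat below 0.029 m and horizontal distance between rotor_b and gauge_seat below 0.006 m and angle between rotor_b's own z axis and vertical below 0.12 rad)) or ((x of rotor_b in the frame of tray_red_in between -0.012 and 0.012 m and y of rotor_b in the frame of tray_red_in between -0.014 and 0.014 m and z of rotor_b in the frame of tray_red_in below 0.004 m and angle between rotor_b's own z axis and vertical below 0.08 rad and angle between the x axis of rotor_b and the x axis of tray_red_in, either way round below 0.25 rad) and (z of rotor_a in the frame of gauge_seat below 0.004 m and horizontal distance between rotor_a and gauge_seat below 0.004 m and angle between rotor_a's own z axis and vertical below 0.12 rad)))), for 0.1 s.
At the end, for the whole second after the job is handed in: The rotor that went fully home lies flat, right way up, in the green tray and the one that stopped in the red tray: hub within 12 mm lengthwise and 14 mm crosswise of the tray's centre, underside within 4 mm of the inner floor, blades along the tray within 0.25 rad, both at rest (x of rotor_a in the frame of tray_green_in between -0.012 and 0.012 m and y of rotor_a in the frame of tray_green_in between -0.014 and 0.014 m and z of rotor_a in the frame of tray_green_in below 0.004 m and angle between each of rotor_a, rotor_b's own z axis and vertical below 0.08 rad and angle between the x axis of rotor_a and the x axis of tray_green_in, either way round below 0.25 rad and x of rotor_b in the frame of tray_red_in between -0.012 and 0.012 m and y of rotor_b in the frame of tray_red_in between -0.014 and 0.014 m and z of rotor_b in the frame of tray_red_in below 0.004 m and angle between the x axis of rotor_b and the x axis of tray_red_in, either way round below 0.25 rad and linear speed of each of rotor_a, rotor_b below 0.02 m/s and angular speed of each of rotor_a, rotor_b below 0.2 rad/s); the robot touches nothing.
It fails at once if a rotor is pressed on the gauge with more than 30 N (contact force between any of rotor_a, rotor_b and gauge above 30 N).
It fails at once if another toy, tool or jar is moved by more than 25 mm (distance of any of doll, drum, toy_car, heli, gift_box, screwdriver, glue_jar from where it was at the start of the episode above 0.025 m).
It also fails if it takes over 67 s, if anything falls off the work surface, if the arm or the gripper's body presses on something with over 40 N, if the wrist force passes 120 N, or if a joint passes its speed limit or range.

## Working session

There is one attempt and no reset: what is moved stays moved. The work goes in short steps, Python scripts to look and compute and a tool call to move; the robot and the scene stay as the last step left them, time stands still between calls to the robot, and variables do not carry over. Pictures are saved under pics/ and viewed, at most 12 in all, crops included, and the job is handed in when it is done.

Besides the shell and the picture viewer there is one more tool, called as a command line: name --argument value ..., lists and objects as JSON in quotes. move_arm: Moves the arm, as the interface text tells. Its arguments: {"type":"object","properties":{"rows":{"type":"array"},"fingers":{"type":"number"},"newtons":{"type":"number"}},"required":["rows"]}

```bash
ls; mkdir -p pics; python3 - <<'E'
from bench import r
import cv2
for n in ("top","scene"):
    cv2.imwrite(f"pics/{n}0.png",cv2.resize(r.grab_frame(n),(800,500)))
    p=r.camera_params(n);print(n,p)
o=r.get_obs();print({k:o[k] for k in("clock","tcp_pos","orientation","grip_width")},r.tips_ahead)
E
```

```text
pics
top {'fx': 460.89111418679505, 'fy': 460.89111418679505, 'cx': 321.3792659241001, 'cy': 196.24678142047233, 'k1': -0.0640975323279481, 'world_from_camera': array([[-0.01643972, -0.98503406,  0.17157397,  0.28490829],
       [-0.99975876,  0.01369444, -0.01717197,  0.02658054],
       [ 0.01456537, -0.17181489, -0.98502157,  1.50185652],
       [ 0.        ,  0.        ,  0.        ,  1.        ]])}
scene {'fx': 375.2590062880064, 'fy': 375.2590062880064, 'cx': 310.2986086084607, 'cy': 205.60661530626288, 'k1': -0.04690220521587317, 'world_from_camera': array([[ 0.83358194,  0.29756719, -0.46539759,  0.98990855],
       [ 0.55230869, -0.4340031 ,  0.71175587, -0.72744489],
       [ 0.0098112 , -0.85034997, -0.52612609,  0.59582591],
       [ 0.        ,  0.        ,  0.        ,  1.        ]])}
{'clock': 0.1, 'tcp_pos': array([ 0.17064052, -0.65256979,  0.24441674]), 'orientation': array([-3.11434340e+00, -4.00451603e-01,  5.10543054e-04]), 'grip_width': 0.08553116934092708} 0.014
```

View pics/top0.png

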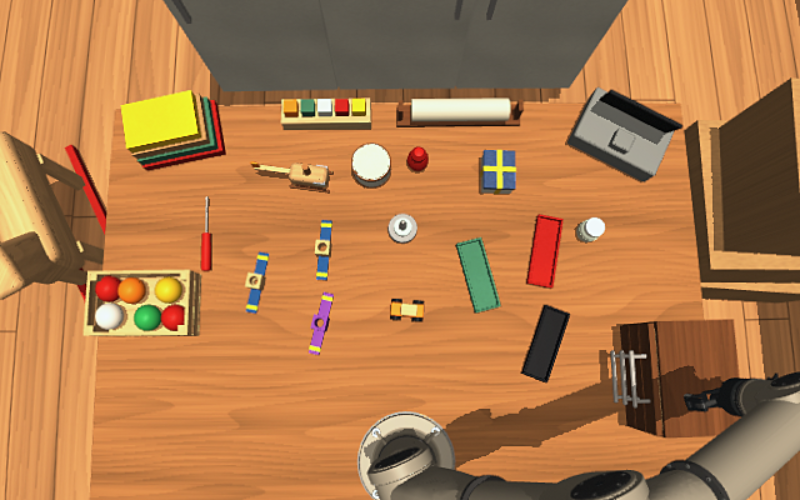

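View pics/scene0.png

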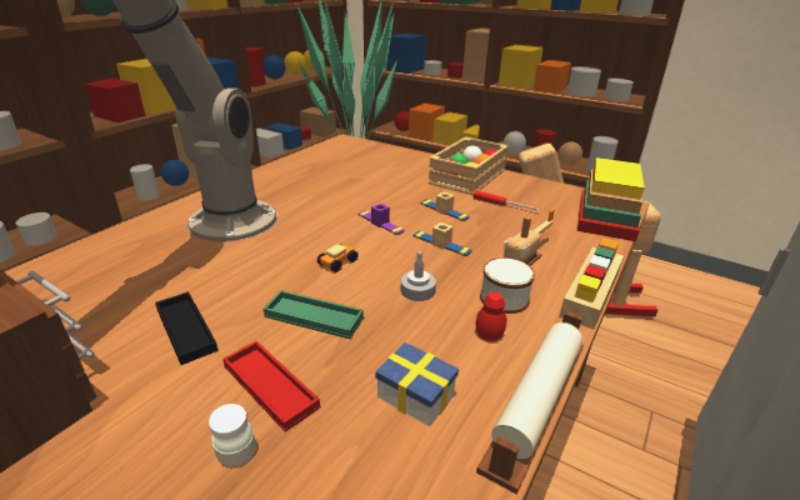

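The top view shows the blue rotors at about (323,248) and (257,281), with the purple look-alike at (320,324). The gauge is at (402,228), the green tray at (477,275) and the red tray at (545,251), all in 800-px scale. The scene view agrees with this layout.

```bash
cat > h.py <<'E'
from bench import r
import cv2, numpy as np
from scipy.spatial.transform import Rotation as R
def ray(p,uv):
    K=np.array([[p["fx"],0,p["cx"]],[0,p["fy"],p["cy"]],[0,0,1]])
    n=cv2.undistortPoints(np.array(uv,float).reshape(-1,1,2),K,np.array([p["k1"],0,0,0.])).reshape(-1,2)
    T=p["world_from_camera"]; return T[:3,3], np.c_[n,np.ones(len(n))]@T[:3,:3].T
def plane(p,uv,z):
    o,d=ray(p,uv); return o+d*((z-o[2])/d[:,2])[:,None]
def proj(p,X):
    T=np.linalg.inv(p["world_from_camera"]); c=np.atleast_2d(X)@T[:3,:3].T+T[:3,3]
    K=np.array([[p["fx"],0,p["cx"]],[0,p["fy"],p["cy"]],[0,0,1]])
    return cv2.projectPoints(c,np.zeros(3),np.zeros(3),K,np.array([p["k1"],0,0,0.]))[0].reshape(-1,2)
def rect(P):
    (x,y),(w,h),a=cv2.minAreaRect((P[:,:2]*1000).astype(np.float32))
    if w<h: w,h,a=h,w,a+90
    return np.round([x,y,w,h,(a+90)%180-90],1)
def rotor_model(x,y,yaw,z0=0):
    L=np.array([[-.08,-.014,.008],[.08,-.014,.008],[.08,.014,.008],[-.08,.014,.008],[-.018,-.018,.05],[.018,-.018,.05],[.018,.018,.05],[-.018,.018,.05]])
    return L@R.from_euler('z',yaw).as_matrix().T+[x,y,z0]
E
python3 - <<'E'
from h import *
im=r.grab_frame("top");p=r.camera_params("top")
hsv=cv2.cvtColor(im,cv2.COLOR_BGR2HSV)
def comps(lo,hi,z,box,mn):
    m=cv2.inRange(hsv,lo,hi);k=np.zeros_like(m);x0,y0,x1,y1=box;k[y0:y1,x0:x1]=m[y0:y1,x0:x1]
    v,u=np.nonzero(k)
    if len(u)<mn: print("few",len(u));return
    print(box,len(u),rect(plane(p,np.c_[u,v],z)))
blue=((95,90,30),(125,255,255)); S=.8
for b in [(245,172,275,228),(190,198,220,254)]:
    m1=cv2.inRange(hsv,*blue)|cv2.inRange(hsv,(22,150,120),(35,255,255))
    k=np.zeros_like(m1);k[b[1]:b[3],b[0]:b[2]]=m1[b[1]:b[3],b[0]:b[2]]
    v,u=np.nonzero(k);print("rotor",len(u),rect(plane(p,np.c_[u,v],.008)))
comps((65,60,20),(90,255,255),.022,(360,185,405,255),50)
comps((0,170,60),(6,255,255),.022,(418,165,455,235),50)
c=im[160:260,180:480];cv2.imwrite("pics/c0.png",cv2.resize(c[:, :160],None,fx=5,fy=5,interpolation=2))
cv2.imwrite("pics/c1.png",cv2.resize(c[:,120:280],None,fx=5,fy=5,interpolation=2))
E
```

```text
rotor 258 [537.3 205.6 157.8  27.5  -5. ]
rotor 261 [453.6 379.3 156.7  28.4 -11.3]
(360, 185, 405, 255) 1182 [ 463.6 -194.7  184.3   68.9   13.6]
(418, 165, 455, 235) 1127 [ 524.5 -374.1  187.5   69.7  -12.2]
```

View pics/c0.png

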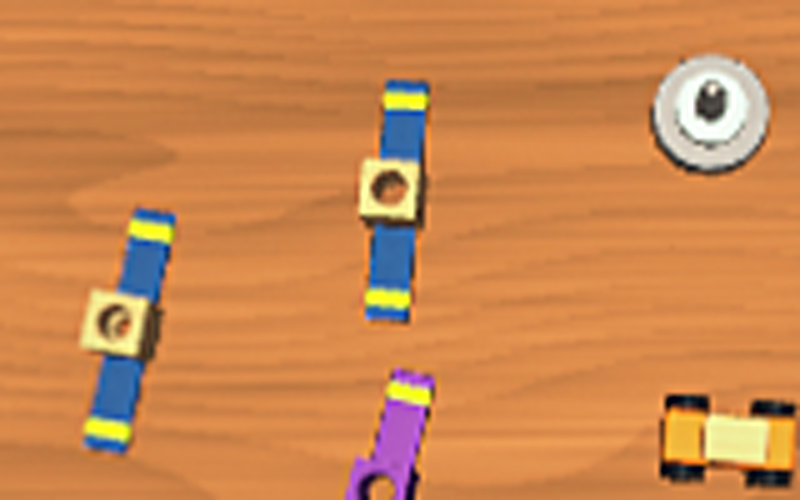

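View pics/c1.png

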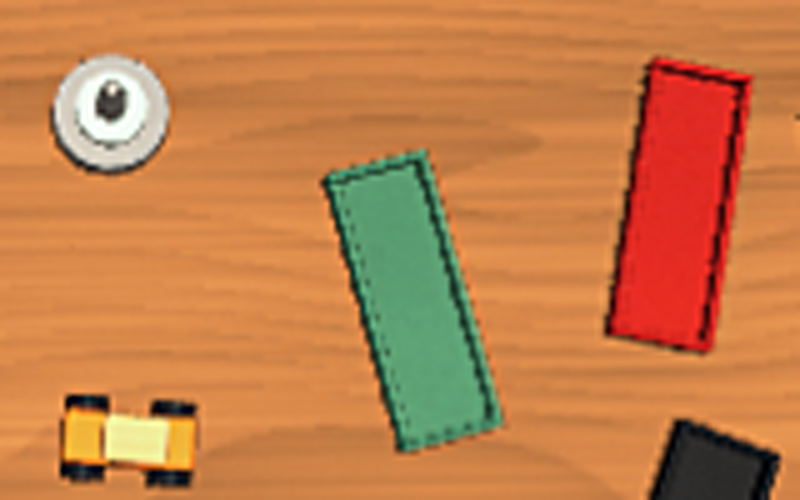

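The left rotor's bore at (117,322) seems to show a ledge, but the pin decides that. The gauge in c0 has its foot centre at (711,113), collar at (711,103) and tip at (711,88). The tray outlines are clear.

```bash
python3 - <<'E'
from h import *
p=r.camera_params("top")
f=lambda u,v:[(u+.5)/5-.5+180,(v+.5)/5-.5+160]
for uv,z in [((711,113),.028),((711,103),.040),((711,88),.098)]: print(plane(p,[f(*uv)],z))
w=r.camera_params("wrist");o=r.get_obs();Rt=R.from_rotvec(o["orientation"]).as_matrix()
print(w["fx"],w["k1"],Rt.T@(w["world_from_camera"][:3,3]-o["tcp_pos"]),Rt.T@w["world_from_camera"][:3,:3],Rt)
# rotor model check: residual of hub top centre
f0=lambda u,v:[(u+.5)/5-.5+180,(v+.5)/5-.5+160]
for uv in [(390,190),(117,322)]: print(plane(p,[f0(*uv)],.05))
E
```

```text
[[ 0.58814538 -0.00125187  0.028     ]]
[[ 0.5922894  -0.00113507  0.04      ]]
[[ 5.89638607e-01 -1.93926825e-04  9.80000000e-02]]
333.81533718636024 -0.026128843769238144 [ 0.08490574  0.00022996 -0.12873656] [[-1.16146293e-03 -9.44277566e-01 -3.29148188e-01]
 [ 9.99999172e-01 -9.14321590e-04 -9.05636479e-04]
 [ 5.54224914e-04 -3.29148968e-01  9.44277846e-01]] [[ 9.67469499e-01  2.52987289e-01 -4.47723781e-04]
 [ 2.52987668e-01 -9.67468561e-01  1.35042536e-03]
 [-9.15182332e-05 -1.41976394e-03 -9.99998988e-01]]
[[0.53624235 0.20504117 0.05      ]]
[[0.45380045 0.37764573 0.05      ]]
```

```bash
cat >> h.py <<'E'
def delta(x,y,z,yaw=None):
    o=r.get_obs();M=R.from_rotvec(o["orientation"]).as_matrix()
    d=M.T@(np.array([x,y,z])-o["tcp_pos"])*100
    cy=np.degrees(np.arctan2(M[1,0],M[0,0]))
    tw=0 if yaw is None else -((yaw-cy+180)%360-180)
    print("t",round(o["clock"],2),"tcp",o["tcp_pos"].round(4),"yaw",round(cy,2),"w",round(o["grip_width"],4),"gf",np.round(o["gripper_force"],1),"F",np.round(o["contact_force"],1),"-> rows",d.round(2),round(tw,2))
E
python3 -c "
from h import *
delta(.53,-.28,.25,0)"
```

```text
t 0.15 tcp [ 0.1707 -0.6526  0.2446] yaw 14.65 w 0.0857 gf 0.0 F [-0.2  0.7 -0.2] -> rows [ 44.19 -26.96  -0.51] 14.65
```

move_arm --rows '[44.2, -27, -0.5, 14.6, 44.2, -27, -0.5, 14.6, 44.2, -27, -0.5, 14.6, 44.2, -27, -0.5, 14.6, 44.2, -27, -0.5, 14.6, 44.2, -27, -0.5, 14.6, 44.2, -27, -0.5, 14.6, 44.2, -27, -0.5, 14.6, 44.2, -27, -0.5, 14.6, 44.2, -27, -0.5, 14.6]' --fingers 0.9

```text
clock: 1.4
tcp_pos: [0.5305, -0.279, 0.2499]
orientation: [-3.141, -0.006, 0.001]
contact_force: [-0.6, 0.2, 0.4]
grip_width: 0.077
gripper_force: 0.0
```

```bash
python3 - <<'E'
from h import *
p=r.camera_params("wrist");im=r.grab_frame("wrist");cv2.imwrite("pics/w0.png",im)
hsv=cv2.cvtColor(im,cv2.COLOR_BGR2HSV)
for lo,hi in [((65,60,20),(90,255,255)),((0,170,60),(6,255,255))]:
    m=cv2.inRange(hsv,lo,hi)
    for c in cv2.findContours(m,0,1)[0]:
        if cv2.contourArea(c)>2000: print(cv2.boundingRect(c),rect(plane(p,c.reshape(-1,2),.022)))
delta(.53,.2053,.2,-5)
E
```

```text
(365, 75, 107, 173) [ 527.3 -374.1  185.3   69.6  -12.4]
t 1.45 tcp [ 0.5293 -0.2809  0.25  ] yaw 0.02 w 0.077 gf 0.0 F [-0.6 -0.   0.5] -> rows [  0.1  -48.63   4.97] 5.02
```

View pics/w0.png

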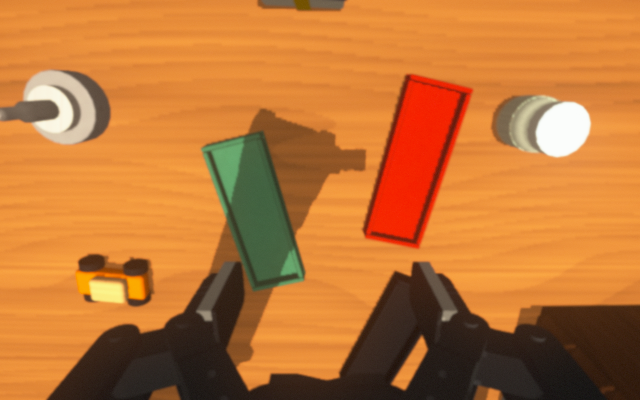

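The wrist view shows the green tray's rim corners at (203,149), (262,131), (304,278) and (254,290). The red tray matches the top view, and the gauge's collar is near (52,108).

move_arm --rows '[0.1, -48.6, 5, 5, 0.1, -48.6, 5, 5, 0.1, -48.6, 5, 5, 0.1, -48.6, 5, 5, 0.1, -48.6, 5, 5, 0.1, -48.6, 5, 5, 0.1, -48.6, 5, 5, 0.1, -48.6, 5, 5, 0.1, -48.6, 5, 5, 0.1, -48.6, 5, 5]' --fingers 0.8

```text
clock: 2.7
tcp_pos: [0.5313, 0.2029, 0.2]
orientation: [3.136, -0.141, -0.0]
contact_force: [0.1, -0.7, 0.1]
grip_width: 0.0682
gripper_force: 0.0
```

```bash
python3 - <<'E'
from h import *
p=r.camera_params("wrist");im=r.grab_frame("wrist")
hsv=cv2.cvtColor(im,cv2.COLOR_BGR2HSV)
m=cv2.inRange(hsv,(100,120,40),(122,255,255))|cv2.inRange(hsv,(25,150,120),(35,255,255))
m=cv2.morphologyEx(m,cv2.MORPH_OPEN,np.ones((3,3)))
for c in cv2.findContours(m,0,1)[0]:
    if cv2.contourArea(c)>300: print(cv2.boundingRect(c),cv2.contourArea(c),rect(plane(p,c.reshape(-1,2),.008)))
for a,b in [((.537,.2053),-5),((.4537,.3785),-11.3)]:
    q=proj(p,rotor_model(*a,np.radians(b)));
    for k in (q[:4],q[4:]): cv2.polylines(im,[np.round(k*8).astype(int)],True,(0,255,0),1,cv2.LINE_AA,3)
cv2.imwrite("pics/w1.png",im)
delta(.537,.2053,.035,-5)
E
```

```text
(158, 205, 23, 34) 636.5 [494.4 371.9  36.9  22.6 -11.3]
(308, 103, 27, 43) 934.0 [579.1 203.2  39.3  24.3  -4.8]
(305, 90, 32, 11) 308.0 [605.7 201.3  28.6   8.8  84.8]
t 2.75 tcp [0.5314 0.2025 0.2002] yaw -5.2 w 0.0683 gf 0.0 F [ 0.2 -0.5  0.1] -> rows [ 0.53 -0.36 16.52] -0.2
```

View pics/w1.png

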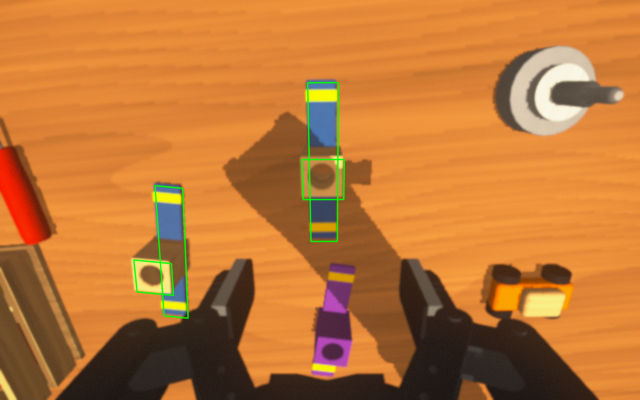

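The projected model overlays both blue rotors to within about 1 px, with rotor 1's hub at (322,177). I'm descending onto rotor 1.

move_arm --rows '[0.5, -0.4, 5, 0, 0.5, -0.4, 11, 0, 0.5, -0.4, 16.5, 0, 0.5, -0.4, 16.5, 0, 0.5, -0.4, 16.5, 0]' --fingers 0.8

```text
clock: 3.38
tcp_pos: [0.5376, 0.2087, 0.0372]
orientation: [-3.138, 0.139, -0.004]
contact_force: [-0.0, -0.3, 1.1]
grip_width: 0.0682
gripper_force: 0.0
```

move_arm --rows '[0, 0, 0, 0, 0, 0, 0, 0, 0, 0, 0, 0, 0, 0, 0, 0, 0, 0, 0, 0, 0, 0, 0, 0]' --fingers 0 --newtons 40

```text
clock: 4.12
tcp_pos: [0.5375, 0.2099, 0.0376]
orientation: [-3.138, 0.136, -0.005]
contact_force: [-1.5, -1.1, 8.3]
grip_width: 0.0354
gripper_force: 40.8
```

```bash
python3 -c "
from h import *
delta(.537,.2053,.165,-5);delta(.590,-.0008,.165,-5); print(r.tips_ahead)"
```

```text
t 4.12 tcp [0.5375 0.2099 0.0376] yaw -4.96 w 0.0354 gf 40.8 F [-1.5 -1.1  8.3] -> rows [  0.04   0.45 -12.74] 0.04
t 4.12 tcp [0.5375 0.2099 0.0376] yaw -4.96 w 0.0354 gf 40.8 F [-1.5 -1.1  8.3] -> rows [  7.1   20.52 -12.74] 0.04
0.014
```

move_arm --rows '[0, 0, -4, 0, 0, 0, -9, 0, 0, 0, -13, 0, 2.5, 6.2, -13, 0, 5, 12, -13, 0, 7.1, 18, -13, 0, 7.1, 20.5, -13, 0, 7.1, 20.5, -13, 0, 7.1, 20.5, -13, 0]'

```text
clock: 5.25
tcp_pos: [0.5891, 0.0004, 0.1661]
orientation: [-3.138, 0.134, -0.002]
contact_force: [0.2, 0.6, -0.2]
grip_width: 0.0353
gripper_force: 40.2
```

```bash
python3 - <<'E'
from h import *
p=r.camera_params("wrist");im=r.grab_frame("wrist");o=r.get_obs()
im2=r.grab_frame("scene");p2=r.camera_params("scene")
x,y,z=o["tcp_pos"];M=R.from_rotvec(o["orientation"]).as_matrix();yaw=np.arctan2(M[1,0],M[0,0])
t=np.linspace(0,2*np.pi,40)
C=lambda rad,h:np.c_[.59+rad*np.cos(t),-.0008+rad*np.sin(t),0*t+h]
for pp,i in((p,im),(p2,im2)):
    q=proj(pp,rotor_model(x,y,yaw,z-.0365))
    for k in (q[:4],q[4:],proj(pp,C(.038,.028)),proj(pp,C(.023,.04)),proj(pp,C(.006,.095))): cv2.polylines(i,[np.round(k*8).astype(int)],True,(0,255,0),1,cv2.LINE_AA,3)
u,v=np.round(proj(p2,[[.59,0,.1]])[0]).astype(int)
b=cv2.resize(im2[v-75:v+75,u-80:u+80],(427,400),interpolation=2)
cv2.imwrite("pics/w2.png",cv2.resize(np.hstack([im[:,100:473],b]),(800,400)))
delta(.59,-.0008,.165,-5)
E
```

```text
t 5.35 tcp [0.5891 0.0012 0.1658] yaw -4.79 w 0.0354 gf 40.2 F [ 0.7  0.9 -1.9] -> rows [0.11 0.19 0.08] 0.21
```

View pics/w2.png

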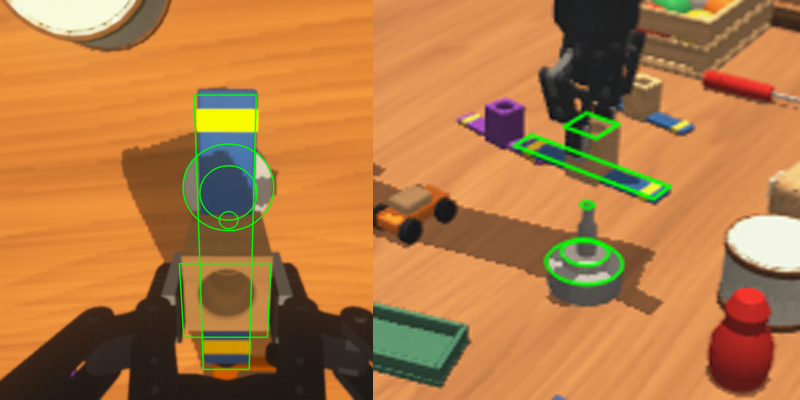

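The wrist view shows the rotor about 2 mm forward of the model (tip at (226,90)). The gauge circles fit in both views. I'm aligning and starting down onto the pin.

move_arm --rows '[-0.1, 0.2, 1, 0, -0.1, 0.2, 3, 0, -0.1, 0.2, 4.5, 0, -0.1, 0.2, 5, 0, -0.1, 0.2, 5.5, 0, -0.1, 0.2, 5.5, 0]'

```text
clock: 6.1
tcp_pos: [0.5879, -0.0027, 0.1102]
orientation: [3.139, -0.135, -0.0]
contact_force: [-1.0, -0.4, 0.4]
grip_width: 0.0351
gripper_force: 40.2
```

move_arm --rows '[0, 0, 0.3, 0, 0, 0, 0.5, 0, 0, 0, 0.7, 0, 0, 0, 0.8, 0, 0, 0, 0.8, 0]'

```text
clock: 6.72
tcp_pos: [0.5884, -0.0021, 0.1025]
orientation: [-3.138, 0.135, -0.002]
contact_force: [2.9, 3.1, 0.0]
grip_width: 0.0352
gripper_force: 40.3
```

move_arm --rows '[0.1, -0.1, 0, 0, 0.1, -0.1, 0.2, 0, 0.1, -0.1, 0.4, 0, 0.1, -0.1, 0.5, 0, 0.1, -0.1, 0.5, 0]'

```text
clock: 7.35
tcp_pos: [0.5887, -0.002, 0.097]
orientation: [3.138, -0.136, -0.001]
contact_force: [1.0, 1.2, -1.4]
grip_width: 0.0357
gripper_force: 40.1
```

move_arm --rows '[0, -0.05, 0.4, 0, 0, -0.05, 0.8, 0, 0, -0.05, 1.2, 0, 0, -0.05, 1.5, 0, 0, -0.05, 1.7, 0, 0, -0.05, 1.7, 0]'

```text
clock: 8.1
tcp_pos: [0.5889, -0.0013, 0.0802]
orientation: [3.139, -0.136, -0.0]
contact_force: [-0.7, 0.4, -0.4]
grip_width: 0.0351
gripper_force: 40.2
```

move_arm --rows '[0, 0, 0.1, 0, 0, 0, 0.2, 0, 0, 0, 0.3, 0, 0, 0, 0.35, 0, 0, 0, 0.4, 0, 0, 0, 0.4, 0]'

```text
clock: 8.85
tcp_pos: [0.5891, -0.0013, 0.0777]
orientation: [3.138, -0.136, 0.0]
contact_force: [-4.2, -1.2, 11.4]
grip_width: 0.0357
gripper_force: 41.8
```

11 N upward with the underside at collar height means this rotor is fully home, so it is the true one and goes in the green tray.

```bash
python3 -c "
from h import *
delta(.4635,-.1947,.17,13.6)"
```

```text
t 8.85 tcp [ 0.5891 -0.0013  0.0777] yaw -4.95 w 0.0357 gf 41.8 F [-4.2 -1.2 11.4] -> rows [-10.84  20.35  -9.23] -18.55
```

move_arm --rows '[0, 0, -2, 0, 0, 0, -5, 0, 0, 0, -8, 0, 0, 0, -9.3, 0, -3, 6, -9.3, -5, -6, 12, -9.3, -12, -10.8, 18, -9.3, -18.5, -10.8, 20.4, -9.3, -18.5, -10.8, 20.4, -9.3, -18.5, -10.8, 20.4, -9.3, -18.5]'

```text
clock: 10.1
tcp_pos: [0.4639, -0.1947, 0.169]
orientation: [-3.119, -0.371, 0.0]
contact_force: [-0.2, -0.2, -0.7]
grip_width: 0.0354
gripper_force: 40.6
```

```bash
python3 - <<'E'
from h import *
p=r.camera_params("wrist");im=r.grab_frame("wrist");o=r.get_obs()
hsv=cv2.cvtColor(im,cv2.COLOR_BGR2HSV);m=cv2.inRange(hsv,(60,60,15),(92,255,255))
cs=[c for c in cv2.findContours(m,0,1)[0] if cv2.contourArea(c)>150]
P=plane(p,np.vstack(cs).reshape(-1,2),.022);print(rect(P))
M=R.from_rotvec(o["orientation"]).as_matrix();yaw=np.arctan2(M[1,0],M[0,0])
L=np.array([[-.094,-.034,.022],[.094,-.034,.022],[.094,.034,.022],[-.094,.034,.022]])@R.from_euler('z',13.6,degrees=True).as_matrix().T+[.4645,-.1947,0]
q=proj(p,rotor_model(o["tcp_pos"][0]+.001,o["tcp_pos"][1],yaw,o["tcp_pos"][2]-.0377))
for k in(proj(p,L),q[:4],q[4:]): cv2.polylines(im,[np.round(k*8).astype(int)],True,(255,0,255),1,cv2.LINE_AA,3)
cv2.imwrite("pics/w3.png",im)
delta(.4635,-.1947,.044,13.6)
E
```

```text
[ 518.7 -183.8   77.1   62.5   13.6]
t 10.15 tcp [ 0.4643 -0.1941  0.169 ] yaw 13.64 w 0.0355 gf 40.6 F [ 0.7  0.4 -0.7] -> rows [-0.09  0.05 12.5 ] 0.04
```

View pics/w3.png

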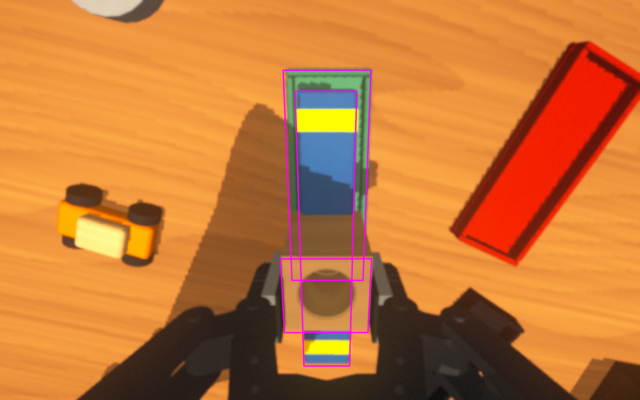

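The tray outline and the rotor model both match within 1–2 px, with the tray top edge at (328,71). I'm lowering the rotor.

move_arm --rows '[0, 0, 4, 0, 0, 0, 8, 0, 0, 0, 10.5, 0, 0, 0, 11.5, 0, 0, 0, 12, 0, 0, 0, 12.4, 0, 0, 0, 12.6, 0, 0, 0, 12.6, 0]'

```text
clock: 11.15
tcp_pos: [0.4642, -0.1954, 0.0437]
orientation: [3.119, 0.371, 0.001]
contact_force: [-0.7, 0.5, 0.5]
grip_width: 0.0354
gripper_force: 40.5
```

move_arm --rows '[0, 0, 0.1, 0, 0, 0, 0.15, 0, 0, 0, 0.15, 0]'

```text
clock: 11.52
tcp_pos: [0.4641, -0.1955, 0.0436]
orientation: [3.119, 0.37, 0.001]
contact_force: [-4.3, 1.0, 18.7]
grip_width: 0.0354
gripper_force: 43.0
```

move_arm --rows '[0, 0, 0, 0, 0, 0, 0, 0, 0, 0, 0, 0, 0, 0, -4, 0, 0, 0, -10, 0, 0, 0, -15, 0, 0, 0, -15, 0]' --fingers 0.75

```text
clock: 12.4
tcp_pos: [0.4663, -0.196, 0.1957]
orientation: [3.116, 0.37, 0.011]
contact_force: [0.8, 0.2, -0.4]
grip_width: 0.0638
gripper_force: 0.0
```

```bash
python3 - <<'E'
from h import *
p=r.camera_params("wrist");im=r.grab_frame("wrist");o=r.get_obs()
T=np.array([.464,-.1947]);
L=np.array([[-.094,-.034,.022],[.094,-.034,.022],[.094,.034,.022],[-.094,.034,.022]])@R.from_euler('z',13.6,degrees=True).as_matrix().T+[*T,0]
q=proj(p,rotor_model(*T,np.radians(13.6),.006))
for k in(proj(p,L),q[:4],q[4:]): cv2.polylines(im,[np.round(k*8).astype(int)],True,(255,0,255),1,cv2.LINE_AA,3)
cv2.imwrite("pics/w4.png",im)
delta(.4537,.3785,.2,-11.3);delta(.56,.05,.2,0)
E
```

```text
t 12.45 tcp [ 0.4648 -0.1957  0.1934] yaw 13.53 w 0.0639 gf 0.0 F [-1.   0.5 -0.2] -> rows [ 12.36 -56.08  -0.75] 24.83
t 12.45 tcp [ 0.4648 -0.1957  0.1934] yaw 13.53 w 0.0639 gf 0.0 F [-1.   0.5 -0.2] -> rows [ 15.01 -21.66  -0.67] 13.53
```

View pics/w4.png

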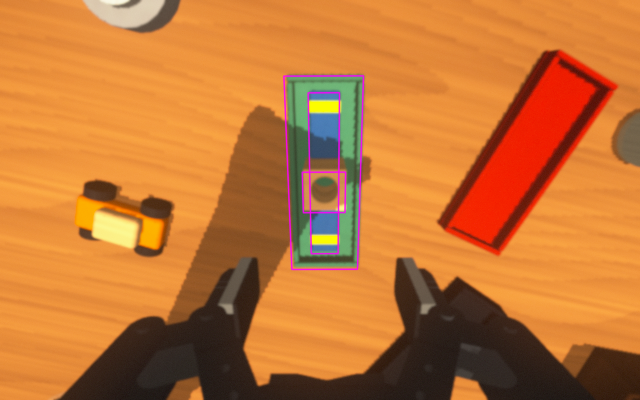

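The rotor lies centred in the green tray, hub at (324,191), and the fingers are clear. On to the second rotor.

move_arm --rows '[5, -7, -0.8, 5, 9, -13, -0.8, 13, 12, -19, -0.8, 20, 14, -25, -0.8, 24.8, 14, -31, -0.8, 24.8, 14, -37, -0.8, 24.8, 13.5, -43, -0.8, 24.8, 13, -49, -0.8, 24.8, 12.5, -55, -0.8, 24.8, 12.4, -56.1, -0.8, 24.8]'

```text
clock: 13.7
tcp_pos: [0.4499, 0.3823, 0.1978]
orientation: [3.126, -0.301, -0.005]
contact_force: [0.1, -1.0, 0.4]
grip_width: 0.0639
gripper_force: 0.0
```

move_arm --rows '[12.4, -56.1, -0.8, 24.8]'

```text
clock: 13.82
tcp_pos: [0.4754, 0.4359, 0.1981]
orientation: [3.079, -0.595, -0.005]
contact_force: [2.0, 0.6, 1.1]
grip_width: 0.0641
gripper_force: 0.0
```

That extra call wrongly shifted further, because rows are relative to each call. It touched nothing; I'm correcting it now.

```bash
python3 - <<'E'
from h import *
r.grab_frame("wrist");delta(.4552,.379,.15,-11.3)
E
```

```text
t 13.88 tcp [0.4775 0.4453 0.1985] yaw -21.15 w 0.0641 gf 0.0 F [4.4 8.8 2.7] -> rows [0.32 7.01 4.83] -9.85
```

move_arm --rows '[0.3, 5, 2, -9.8, 0.3, 7, 4.8, -9.8, 0.3, 7, 4.8, -9.8, 0.3, 7, 4.8, -9.8, 0.3, 7, 4.8, -9.8]'

```text
clock: 14.5
tcp_pos: [0.4551, 0.3722, 0.1537]
orientation: [-3.122, 0.332, -0.002]
contact_force: [0.3, -0.3, -0.6]
grip_width: 0.0642
gripper_force: 0.0
```

```bash
python3 - <<'E'
from h import *
p=r.camera_params("wrist");im=r.grab_frame("wrist");o=r.get_obs()
hsv=cv2.cvtColor(im,cv2.COLOR_BGR2HSV)
m=cv2.inRange(hsv,(100,120,40),(122,255,255))|cv2.inRange(hsv,(25,150,120),(35,255,255))
m=cv2.morphologyEx(m,cv2.MORPH_CLOSE,np.ones((5,5)))
for c in cv2.findContours(m,0,1)[0]:
    if cv2.contourArea(c)>300: print(cv2.boundingRect(c),cv2.contourArea(c),rect(plane(p,c.reshape(-1,2),.008)))
print(proj(p,rotor_model(.4545,.379,np.radians(-11.3))).round())
delta(.4552,.379,.037,-11.3)
E
```

```text
(17, 256, 66, 63) 2933.0 [411.  660.2  71.3  70.1 -11. ]
(516, 188, 35, 12) 304.5 [411.5 197.6  30.    9.5  75.9]
(297, 93, 37, 60) 1600.0 [510.3 370.2  46.9  28.8 -13.8]
[[336. 270.]
 [335.  92.]
 [299.  93.]
 [306. 271.]
 [342. 228.]
 [342. 183.]
 [293. 184.]
 [295. 229.]]
t 14.55 tcp [0.4551 0.3719 0.1536] yaw -12.15 w 0.0641 gf 0.0 F [-0.7  0.7 -0. ] -> rows [-0.15 -0.67 11.66] -0.85
```

move_arm --rows '[-0.2, -0.7, 2, -0.9, -0.2, -0.7, 5, -0.9, -0.2, -0.7, 9, -0.9, -0.2, -0.7, 11.6, -0.9, -0.2, -0.7, 11.6, -0.9, -0.2, -0.7, 11.6, -0.9]'

```text
clock: 15.3
tcp_pos: [0.4543, 0.3785, 0.0371]
orientation: [-3.126, 0.308, -0.001]
contact_force: [-0.5, 0.7, 0.3]
grip_width: 0.0639
gripper_force: 0.0
```

move_arm --rows '[0, 0, 0, 0, 0, 0, 0, 0, 0, 0, 0, 0, 0, 0, 0, 0, 0, 0, 0, 0]' --fingers 0 --newtons 40

```text
clock: 15.92
tcp_pos: [0.4549, 0.3784, 0.038]
orientation: [-3.125, 0.309, -0.003]
contact_force: [-1.1, -0.8, 6.6]
grip_width: 0.0353
gripper_force: 40.9
```

```bash
python3 -c "
from h import *
delta(.589,-.001,.17,-11.3)"
```

```text
t 15.93 tcp [0.4549 0.3784 0.038 ] yaw -11.29 w 0.0353 gf 40.9 F [-1.1 -0.8  6.6] -> rows [ 20.6   34.56 -13.24] 0.01
```

move_arm --rows '[0, 0, -4, 0, 0, 0, -9, 0, 1, 1.7, -13.2, 0, 4, 6.7, -13.2, 0, 7, 11.7, -13.2, 0, 10, 16.8, -13.2, 0, 13, 21.8, -13.2, 0, 16, 26.8, -13.2, 0, 19, 32, -13.2, 0, 20.6, 34.5, -13.2, 0]'

```text
clock: 17.18
tcp_pos: [0.589, -0.0058, 0.1687]
orientation: [3.124, -0.317, 0.0]
contact_force: [-1.2, 0.4, -0.9]
grip_width: 0.0353
gripper_force: 40.4
```

```bash
python3 - <<'E'
from h import *
import time
r.grab_frame("scene");r.grab_frame("scene");r.grab_frame("scene")
p=r.camera_params("wrist");im=r.grab_frame("wrist");o=r.get_obs()
x,y,z=o["tcp_pos"];M=R.from_rotvec(o["orientation"]).as_matrix();yaw=np.arctan2(M[1,0],M[0,0])
hsv=cv2.cvtColor(im,cv2.COLOR_BGR2HSV)
m=cv2.inRange(hsv,(100,120,30),(122,255,255))|cv2.inRange(hsv,(25,150,120),(35,255,255))
m=cv2.morphologyEx(m,cv2.MORPH_CLOSE,np.ones((5,5)))
for c in cv2.findContours(m,0,1)[0]:
    if cv2.contourArea(c)>600:
        P=plane(p,c.reshape(-1,2),z-.038+.008); q=(P-o["tcp_pos"])@M*1000
        print(cv2.boundingRect(c),"tool-frame x",q[:,0].min().round(1),q[:,0].max().round(1),"y",q[:,1].min().round(1),q[:,1].max().round(1))
delta(.589,-.001,.115,-11.3)
E
```

```text
(510, 190, 41, 63) tool-frame x -0.4 34.7 y 95.5 121.6
(296, 95, 62, 121) tool-frame x 21.6 80.5 y -12.0 16.8
t 17.38 tcp [ 0.5883 -0.0013  0.1686] yaw -11.36 w 0.0355 gf 40.4 F [-0.4  0.8 -0.1] -> rows [ 0.06 -0.04  5.36] -0.06
```

move_arm --rows '[0.25, 0, 1, 0, 0.25, 0, 3, 0, 0.25, 0, 4.5, 0, 0.25, 0, 5.2, 0, 0.25, 0, 5.5, 0, 0.25, 0, 5.8, 0, 0.25, 0, 5.8, 0]'

```text
clock: 18.25
tcp_pos: [0.5912, -0.0015, 0.1109]
orientation: [-3.126, 0.309, -0.001]
contact_force: [-0.0, -0.1, -0.9]
grip_width: 0.0353
gripper_force: 40.3
```

Underside ≈ 0.073. Now I'm feeling for the shoulder at about 0.065.

move_arm --rows '[0, 0, 0.2, 0, 0, 0, 0.4, 0, 0, 0, 0.6, 0, 0, 0, 0.7, 0, 0, 0, 0.8, 0, 0, 0, 0.8, 0]'

```text
clock: 19.0
tcp_pos: [0.5911, -0.001, 0.1029]
orientation: [-3.126, 0.308, -0.0]
contact_force: [0.9, 1.6, 1.1]
grip_width: 0.0351
gripper_force: 40.6
```

move_arm --rows '[0, 0, 0.1, 0, 0, 0, 0.2, 0, 0, 0, 0.2, 0]'

```text
clock: 19.38
tcp_pos: [0.5913, -0.0009, 0.1022]
orientation: [-3.126, 0.308, -0.001]
contact_force: [-4.4, 2.2, 13.2]
grip_width: 0.0351
gripper_force: 42.2
```

It stopped with 13 N at 24 mm above the seat, so this rotor is tight and goes in the red tray.

```bash
python3 -c "
from h import *
delta(.526,-.374,.17,-12.3)"
```

```text
t 19.38 tcp [ 0.5913 -0.0009  0.1022] yaw -11.27 w 0.0351 gf 42.2 F [-4.4  2.2 13.2] -> rows [ 0.89 37.86 -6.8 ] 1.03
```

move_arm --rows '[0, 0, -2, 0, 0, 0, -5, 0, 0, 0, -6.9, 0, 0.9, 5, -6.9, 1, 0.9, 11, -6.9, 1, 0.9, 17, -6.9, 1, 0.9, 23, -6.9, 1, 0.9, 29, -6.9, 1, 0.9, 35, -6.9, 1, 0.9, 37.9, -6.9, 1]'

```text
clock: 20.62
tcp_pos: [0.5232, -0.3798, 0.1693]
orientation: [3.121, -0.344, -0.002]
contact_force: [0.1, 0.7, -0.7]
grip_width: 0.0355
gripper_force: 40.3
```

```bash
python3 - <<'E'
from h import *
for _ in range(4): r.grab_frame("scene")
p=r.camera_params("wrist");im=r.grab_frame("wrist");o=r.get_obs()
M=R.from_rotvec(o["orientation"]).as_matrix();yaw=np.arctan2(M[1,0],M[0,0])
L=np.array([[-.094,-.034,.022],[.094,-.034,.022],[.094,.034,.022],[-.094,.034,.022]])@R.from_euler('z',-12.3,degrees=True).as_matrix().T+[.526,-.374,0]
q=proj(p,rotor_model(o["tcp_pos"][0],o["tcp_pos"][1],yaw,o["tcp_pos"][2]-.038))
for k in(proj(p,L),q[:4],q[4:]): cv2.polylines(im,[np.round(k*8).astype(int)],True,(0,255,0),1,cv2.LINE_AA,3)
cv2.imwrite("pics/w5.png",im)
delta(.526,-.374,.044,-12.3)
E
```

```text
t 20.88 tcp [ 0.526  -0.3736  0.1694] yaw -12.23 w 0.0353 gf 40.3 F [ 0.6  0.2 -0.2] -> rows [ 0.02  0.05 12.54] 0.07
```

View pics/w5.png

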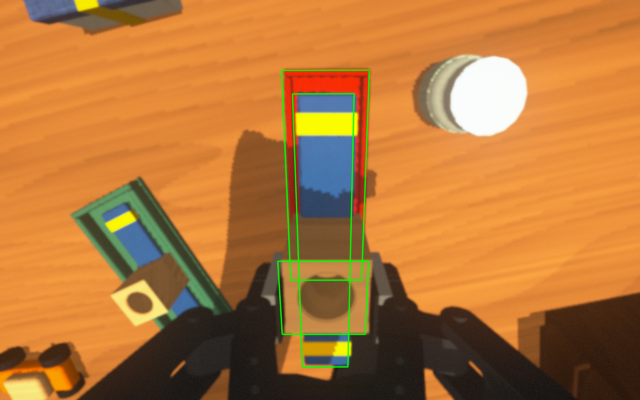

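The red tray rim matches the model (top edge (326,70)). The rotor is aligned within about 1 mm, and the jar at (488,96) is well clear. I'm lowering it.

move_arm --rows '[0, 0, 4, 0, 0, 0, 8, 0, 0, 0, 10.5, 0, 0, 0, 11.5, 0, 0, 0, 12, 0, 0, 0, 12.4, 0, 0, 0, 12.6, 0, 0, 0, 12.65, 0, 0, 0, 12.65, 0]'

```text
clock: 22.0
tcp_pos: [0.526, -0.3751, 0.044]
orientation: [3.123, -0.336, 0.001]
contact_force: [-0.9, 1.9, 4.7]
grip_width: 0.0355
gripper_force: 40.9
```

move_arm --rows '[0, 0, 0, 0, 0, 0, 0, 0, 0, 0, 0, 0, 0, 0, -4, 0, 0, 0, -10, 0, 0, 0, -15, 0, 0, 0, -15, 0, 0, 0, -15, 0]' --fingers 0.75

```text
clock: 23.0
tcp_pos: [0.5252, -0.3747, 0.1926]
orientation: [-3.123, 0.336, 0.001]
contact_force: [-0.2, -0.2, -0.6]
grip_width: 0.0644
gripper_force: 0.0
```

```bash
python3 - <<'E'
from h import *
p=r.camera_params("wrist");im=r.grab_frame("wrist")
q=proj(p,rotor_model(.526,-.374,np.radians(-12.3),.006))
for k in(q[:4],q[4:]): cv2.polylines(im,[np.round(k*8).astype(int)],True,(0,255,0),1,cv2.LINE_AA,3)
cv2.imwrite("pics/w6.png",im);delta(.526,-.374,.2)
E
```

```text
t 23.05 tcp [ 0.5248 -0.3745  0.1917] yaw -12.29 w 0.0642 gf 0.0 F [ 0.6  0.3 -0.8] -> rows [ 0.11 -0.08 -0.83] 0
```

View pics/w6.png

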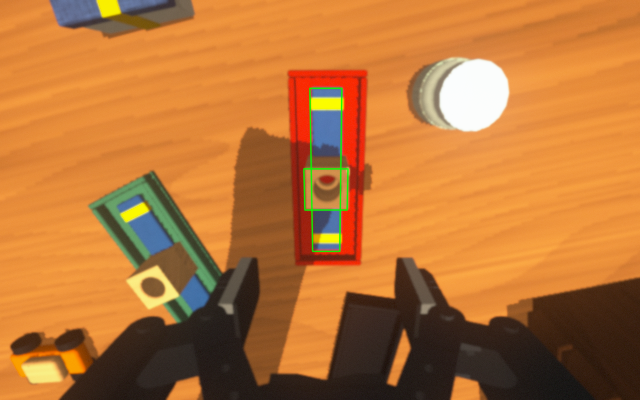

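Both rotors lie flat and centred, with the red-tray hub at (326,188), and the fingers are clear.

```bash
python3 -c "
from bench import r
print(r.hand_in())"
```

```text
the job is handed in; nothing more can be done
None
```

I tested both rotors on the pin: the first went fully home and lies in the green tray, the second stopped on the shoulder and lies in the red tray, and the job is handed in at about 23 s (no verdict was returned).

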